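Trial-fit the anode rod in the plating pot

ROBOT

A 7-joint arm with a two-finger parallel gripper is mounted at the origin on a cart in front of the work surface, level with it; the furniture and walls round the work are solid. World frame = base frame: x ahead of the robot, y to its left, z up, the work surface at z = 0. Lengths are in m, angles in rad, forces in N, time in s.
With the tool pointing down it reaches from about 0.35 to 0.9 m from the base axis. Payload 8.1 kg.
Tool frame: the origin (TCP) lies at the very end of the fingers, on their centre line; the grasp point (between the pads) lies 19 mm behind it; z points along the fingers, y is the line along which they close (so a half turn about z gives the same grasp; the last joint's range is limited). The gripper opens to 92 mm and grips with 3 to 60 N. Pads are 19 mm wide; open, the fingers measure 130 mm over their backs; the gripper's body (75 mm by 190 mm) begins 47 mm behind the grasp point.
Start: joints at [-1.366, 0.434, 0.025, 1.573, -0.012, 1.134, -0.075], TCP at [0.189, 0.596, 0.227] pointing down, gripper open.
Joint ranges: [-2.62, 2.62], [-0.44, 2.09], [-1.27, 1.32], [0.08, 2.57], [-1.32, 4.46], [0.12, 2], [-2.74, 2.74]. Speed limits (rad/s): [2.22, 2.22, 3.01, 3.01, 3.14, 3.14, 3.14].

INTERFACE

Orientations are given as a rotation vector (axis times angle).
In Python, from cell import arm gives the robot as it stands.
- The arm moves only by the shell command python3 -m pendant 'ROWS' [FORCE]. ROWS is a JSON object of lists of equal length, an entry for each row: "slide": the shift along the tool's x, y, z in units of 0.3 m (1.0 is 0.3 m), a list of three; "dr": the turn, a rotation vector about the tool's x, y, z in units of 0.12 rad (1.0 is 0.12 rad), a list of three; "claw": the opening, from 0 (shut) to 1 (fully open). In form: {"slide": [[tx, ty, tz], ...], "dr": [[ax, ay, az], ...], "claw": [claw, ...]}. A call has 1 to 10 rows; each row shifts and turns the commanded pose from where the row before left it, along the tool's axes as they then stand; what a row does not reach is not made up. A row lasts 1/10 s, in which the tool goes at most 50 mm and 8.59 degrees, less where a joint would pass 70% of its speed; a pose out of reach is approached as far as the arm can. A call with a number of a shift or a turn outside -1 to 1 is refused whole. A call with a gripper value outside its range is refused whole. The fingers move at their own pace and stop on an object; FORCE is the grip in N (left out, the last holds). Time passes only in rows, so rows that do not move let the fingers close. It gives the time, the measured TCP pose, the force, the opening and the grip force at its end, in the units of the state.
- arm.observe(): the state, without advancing time (a new reading comes with each control period).
- arm.get_image(name): name is "scene" or "top" or "wrist"; returns the picture (400x640x3 uint8, red, green, blue); there is no depth.
- arm.calibration(name): a dict with "K" (3x3 intrinsics, pixels), "xyz" and "orientation" of the camera in the world. Camera axes: x right, y up, looking along -z (the intrinsics and any distortion apply to the point x, -y, -z); pixel columns grow to the right and rows downward; lengths in m; the calibration is good to about 2 mm. A picture is of the moment at which its call begins: read the wrist's pose just before it. calibration takes no time and is no camera call; for the wrist camera it gives the pose at the moment of the call.
- arm.sign_off(): hands the job in; it is judged then, once.
The state is a dict: "clock": time; "joints": joint angles; "dq": joint speeds; "joint_efforts": joint torques, N m; "position": TCP position; "ee_rot": TCP orientation; "force": force on the tool from outside, world axes, zero at the start; "ft_torque": the same for the moment, N m; "width": opening from 0.0 (shut) to 1.0 (fully open); "gripper_force": force on a finger pad.
Only numpy, scipy, OpenCV 4.12 (cv2) and the standard library are available. Lean on these libraries where they do the work, as an engineer would, in place of code of your own. Each camera call takes 0.05 s, during which the arm holds its last target. There are 200 camera calls.

TASK

Make a dry trial fit of the anode rod in the empty plating pot: tip the pot's loose lid up on one side by its red lug (its other edge still on the rim), then lift it off and lay it flat on the bench away from the pot, red lug up. Then take the rod by its orange handle out of the wooden holder and lower it upright through the guide hole in the pot's black deck without the rod ever touching the pot, and finish while still holding it there, still, upright and centred in the hole, its tip about half way between the deck and the pot's floor. Leave the dapping cube, graver, rouge bar and glass jar where they are.

Things in the scene. Friction and masses are not known exactly. Their poses are not given: they have to be found in the camera images.
- plating_pot: fixed round steel pot, outer diameter 100 mm, 110 mm high, wall 5 mm; origin at the centre of its underside, z up. Under the lid, 12 mm below the rim, lies a black deck 10 mm thick (88 to 98 mm above the bench) with one central guide hole of 26 mm diameter, brass-lipped; below it the pot is hollow down to its floor, 8 mm above the bench. A small brass terminal sticks out 17 mm at half height
- guide_hole (a point): centre of the guide hole's mouth, at the deck's upper face, 98 mm above the bench; the hole's axis is vertical
- pot_lid: loose aluminium lid, about 90 g: a 106 mm disc, 4 mm thick, on the pot's rim, with an 80 mm plug 5 mm deep below it hanging loosely inside it. Origin: centre of the plug's underside (105 mm up when seated, 0 when flat on the bench), z up. At its edge in +x stands a red lug, 26 mm long radially, 12 mm thick along y, top 32 mm above the disc. It starts pointing away from the robot within 40 degrees
- lid_lug (a point): point in the middle of the red lug, 36 mm from the lid's axis in its +x direction, 31 mm above the lid's origin (10 mm below the lug's top); axes as the lid's; pinch the lug here across its 12 mm thickness
- lid_edge (a point): point on the disc's underside at the edge opposite the lug, 50 mm from the lid's axis in its -x direction, 5 mm above the lid's origin; seated it lies on the rim, 110 mm above the bench
- rod_holder: wooden block fixed to the bench, 70 x 70 x 60 mm, with one upright hole 11.5 mm wide and 45 mm deep in the middle of its top; origin at the centre of its underside. The bench between holder and pot is kept free, at least 170 mm wide
- anode_rod: straight steel rod of 10 mm diameter, 110 mm long, under a round orange handle of 16 mm diameter and 50 mm length (160 mm in all, about 0.1 kg), standing loosely upright in the holder's hole (it may lean up to 2 degrees). Origin at the centre of the rod's lower tip, z along the rod up to the handle; at the start the tip is 15 mm above the bench
- rod_handle (a point): point on the rod's axis at the middle of the orange handle, 135 mm above the tip
- dapping_cube: bystander: steel dapping cube, 42 mm, origin at the centre of its underside
- graver_0: bystander: one of two gravers with pear-shaped wooden handles, 124 mm long, the loose one; origin at the centre of its underside
- rouge_bar: bystander: red and white polishing bar, 35 x 87 x 27 mm, origin at the centre of its underside
- water_jar: bystander: low glass jar, 61 mm diameter, 46 mm high, origin at the centre of its underside

How it is judged:
On the way, in this order (a step that is already met when the one before it is completed fails the run):
1. the lid is tipped up by more than 6 degrees while its edge opposite the lug is still on the rim (within 8 mm of it) (angle between pot_lid's own z axis and vertical above 0.1 rad and horizontal distance between pot_lid and plating_pot below 0.03 m and z of lid_edge in the frame of plating_pot below 0.118 m and z of pot_lid in the frame of plating_pot above 0.095 m), for 0.1 s.
2. the lid lies flat on the bench beside the pot, let go (height (world z) of pot_lid between -0.004 and 0.006 m and angle between pot_lid's own z axis and vertical below 0.08 rad and horizontal distance between pot_lid and plating_pot above 0.1 m and contact force between the fingers and pot_lid below 0.1 N and linear speed of pot_lid below 0.02 m/s), for 0.2 s.
3. the rod's tip is over the guide hole, above the pot's rim (horizontal distance between anode_rod and guide_hole below 0.012 m and z of anode_rod in the frame of plating_pot above 0.1 m), for 0.05 s.
4. the rod stands upright through the guide hole, centred, its tip well below the deck (horizontal distance between anode_rod and guide_hole below 0.005 m and angle between anode_rod's own z axis and vertical below 0.07 rad and z of anode_rod in the frame of plating_pot between 0.025 and 0.07 m), for 0.2 s.
At the end, for the whole second after the job is handed in: the rod is held still in the fingers, touching the pot nowhere, upright within 4 degrees, its tip within 5 mm of the guide hole's axis and 25 to 70 mm above the bench; the lid lies flat on the bench, let go, its centre more than 100 mm from the pot's centre, lug up (all of step 2 and all of step 4 and contact force between the fingers and anode_rod above 1 N and contact force between anode_rod and plating_pot below 0.05 N and linear speed of anode_rod below 0.02 m/s); the arm keeps its last pose, push and grip.
It fails at once if the rod touches the pot (over 0.3 N) (contact force between anode_rod and plating_pot above 0.3 N).
It fails at once if the dapping cube is moved by more than 20 mm (distance of dapping_cube from where it was at the start of the episode above 0.02 m).
It fails at once if the graver is moved by more than 20 mm (distance of graver_0 from where it was at the start of the episode above 0.02 m).
It fails at once if the rouge bar is moved by more than 20 mm (distance of rouge_bar from where it was at the start of the episode above 0.02 m).
It fails at once if the water jar is moved by more than 20 mm (distance of water_jar from where it was at the start of the episode above 0.02 m).
It also fails if it takes over 56 s, if anything falls off the work surface, if the arm or the gripper's body presses on something with over 40 N, if the wrist force passes 120 N, or if a joint passes its speed limit or range.

## Working session

There is one attempt and no reset: what is moved stays moved. The work goes in short steps, Python scripts to look and compute and a shell command to move; the robot and the scene stay as the last step left them, time stands still between calls to the robot, and variables do not carry over. Pictures are saved under pics/ and viewed, at most 10 in all, crops included, and the job is handed in when it is done.

```bash
mkdir -p pics; ls; cat > h.py <<'E'
from cell import arm
import numpy as np, cv2
from scipy.spatial.transform import Rotation as R
def snap(n,f):
    im=arm.get_image(n); cv2.imwrite('pics/'+f,cv2.cvtColor(im,cv2.COLOR_RGB2BGR)); return im
E
python3 - <<'E'
from h import *
print(arm.observe())
for n in ['scene','top','wrist']:
    c=arm.calibration(n); print(n,c)
a=snap('top','top0.png');b=snap('scene','scene0.png')
E
```

```text
pics
{'clock': 0.0, 'joints': array([-1.36563061,  0.43520715,  0.02497107,  1.5741072 , -0.01158364,
        1.13401387, -0.07509863]), 'dq': array([-1.92746333e-03, -1.46171869e-04, -1.49071301e-03,  9.53278578e-04,
       -1.27181877e-03,  8.45082720e-05, -7.22801499e-04]), 'joint_efforts': array([ 1.68627193e-04, -6.67862606e+01,  9.85602401e-01, -3.14455783e+01,
       -6.03986043e-02,  4.27515793e-02,  1.51411414e-04]), 'position': array([0.1892326 , 0.59511537, 0.2259509 ]), 'ee_rot': array([-4.81611064e-01, -3.10436850e+00,  2.49514137e-03]), 'force': array([-0.47057374,  0.00865868,  0.39836937]), 'ft_torque': array([ 0.03282494, -0.05227211,  0.03055158]), 'gripper_force': 0.0, 'width': 1.0014249341677017}
scene {'K': array([[408.16792063,   0.        , 318.92112316],
       [  0.        , 408.16792063, 208.42937418],
       [  0.        ,   0.        ,   1.        ]]), 'xyz': array([ 0.32868387, -0.63276136,  0.73933877]), 'orientation': array([ 0.80731939, -0.19330372, -0.46246687])}
top {'K': array([[473.13065516,   0.        , 313.39264602],
       [  0.        , 473.13065516, 192.23463959],
       [  0.        ,   0.        ,   1.        ]]), 'xyz': array([ 0.37982742, -0.00731116,  1.38113295]), 'orientation': array([ 0.16672138, -0.17332045, -1.57202182])}
wrist {'K': array([[351.21933021,   0.        , 323.16959888],
       [  0.        , 351.21933021, 200.69303732],
       [  0.        ,   0.        ,   1.        ]]), 'xyz': array([0.11112013, 0.62046239, 0.38367225]), 'orientation': array([-0.26432406, -0.19176434,  1.25284848])}
```

View pics/top0.png

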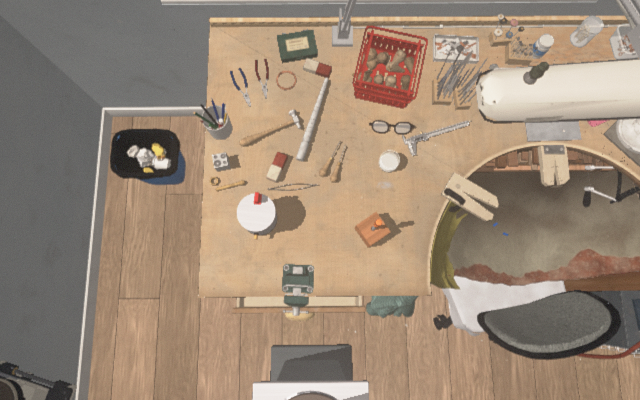

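View pics/scene0.png

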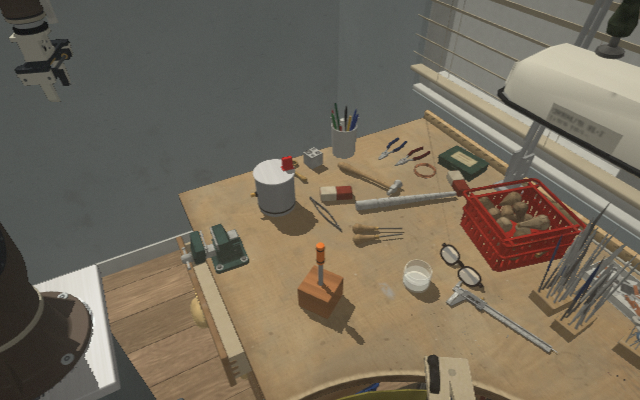

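The top view shows the pot/lid at (256,213) with red lug at (257,198), and the holder with rod at (375,230). The scene view shows the lug at (288,163), the handle at (320,253) and the clear bench between.

```bash
cat >> h.py <<'E'
def ray(n,uv,c=None):
    c=c or arm.calibration(n); K=c['K']
    d=np.array([(uv[0]-K[0,2])/K[0,0],-(uv[1]-K[1,2])/K[1,1],-1.])
    return np.array(c['xyz']),R.from_rotvec(c['orientation']).apply(d)
def onz(n,uv,z,c=None):
    o,d=ray(n,uv,c); return o+d*(z-o[2])/d[2]
def tri(r1,r2):
    (a,d),(b,e)=r1,r2
    s=np.linalg.lstsq(np.c_[d,-e],b-a,rcond=None)[0]
    p,q=a+s[0]*d,b+s[1]*e
    return (p+q)/2,np.linalg.norm(p-q)
def proj(n,p,c=None):
    c=c or arm.calibration(n);K=c['K']
    q=R.from_rotvec(c['orientation']).inv().apply(np.array(p)-c['xyz'])
    return np.array([K[0,0]*q[0]/-q[2]+K[0,2],K[1,1]*-q[1]/-q[2]+K[1,2]])
def comps(m,box):
    x0,y0,x1,y1=box; mm=np.zeros(m.shape,np.uint8); mm[y0:y1,x0:x1]=m[y0:y1,x0:x1]
    n,l,s,c=cv2.connectedComponentsWithStats(mm)
    return l,sorted([(s[i,4],i,c[i],s[i,:4]) for i in range(1,n)],key=lambda t:-t[0])
E
python3 - <<'E'
from h import *
T=cv2.imread('pics/top0.png');S=cv2.imread('pics/scene0.png')
for n,im,bl,bh in(('top',T,(225,180,290,245),(340,205,410,255)),('scene',S,(240,145,310,215),(290,235,350,320))):
    hsv=cv2.cvtColor(im,cv2.COLOR_BGR2HSV);h,s,v=cv2.split(hsv)
    red=(((h<6)|(h>172))&(s>150)&(v>80))
    print(n,'lug',comps(red,bl)[1][:2])
    org=((h>=3)&(h<14)&(s>205)&(v>130))
    print(n,'handle',comps(org,bh)[1][:3])
    wh=((s<45)&(v>150))
    l,c=comps(wh,bl);print(n,'lid',c[:2])
    if n=='top':
        cn=max(cv2.findContours((l==c[0][1]).astype(np.uint8),0,2)[0],key=cv2.contourArea); 
        el=cv2.fitEllipse(cv2.convexHull(cn)); print(el,onz('top',el[0],.114))
print(T[218:232:2,370:390:3].tolist() and '')
a=cv2.resize(T[175:265,220:410],None,fx=4,fy=4,interpolation=cv2.INTER_NEAREST)
b=cv2.resize(S[140:330,240:360],None,fx=3,fy=3,interpolation=cv2.INTER_NEAREST)
cv2.imwrite('pics/c1.png',a)
cv2.imwrite('pics/c2.png',b)
E
```

```text
top lug [(np.int32(36), 1, array([256.13888889, 197.25      ]), array([254, 193,   5,  10], dtype=int32)), (np.int32(2), 2, array([259. , 202.5]), array([259, 202,   1,   2], dtype=int32))]
top handle []
top lid [(np.int32(1065), 1, array([255.34178404, 213.63004695]), array([237, 193,  39,  39], dtype=int32)), (np.int32(1), 2, array([264., 195.]), array([264, 195,   1,   1], dtype=int32))]
((255.64947509765625, 212.06858825683594), (38.197486877441406, 39.174076080322266), 57.27750015258789) [0.60430374 0.14346166 0.114     ]
scene lug [(np.int32(126), 1, array([286.93650794, 162.82539683]), array([282, 156,  11,  14], dtype=int32))]
scene handle []
scene lid [(np.int32(694), 3, array([270.69596542, 172.14985591]), array([253, 159,  41,  25], dtype=int32)), (np.int32(4), 2, array([308.25, 154.5 ]), array([307, 154,   3,   2], dtype=int32))]
```

View pics/c1.png

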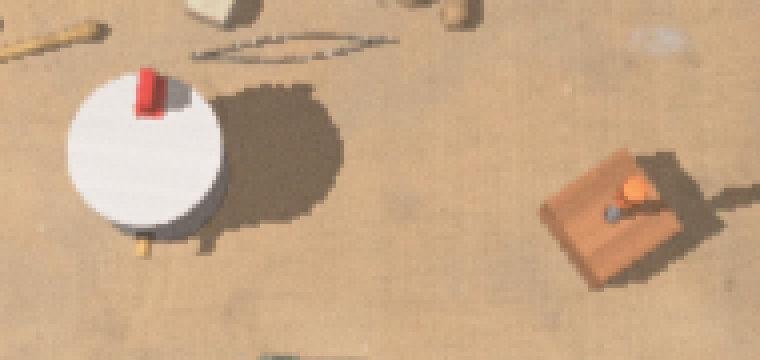

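The crop shows the lid disc with lug pointing close to +x (lug centre ≈ (257,197) in the full image), and the rod leaning in the holder hole, handle ≈ (378,222).

```bash
cat >> h.py <<'E'
def plan(p,yaw_y=None):
    """slide (units) in present tool axes to p; turn about tool z to bring tool y along world angle yaw_y (deg, mod 180)"""
    o=arm.observe(); r=R.from_rotvec(o['ee_rot']); M=r.as_matrix()
    print('t',round(o['clock'],2),'pos',o['position'].round(4),'x',M[:,0].round(3),'y',M[:,1].round(3),'z',M[:,2].round(3),'w',round(o['width'],3),'g',round(o['gripper_force'],1))
    if yaw_y is not None:
        a=np.degrees(np.arctan2(M[1,1],M[0,1])); d=(yaw_y-a+90)%180-90
        print('turn about tool z units',-np.radians(d)/.12)
        rn=R.from_rotvec([0,0,np.radians(d)])*r; print('slide after turn',(rn.inv().apply(np.array(p)-o['position'])/.3).round(4))
    print('slide',(r.inv().apply(np.array(p)-o['position'])/.3).round(4))
E
python3 - <<'E'
from h import *
for n,uv,z in(('lug',(257.4,197.5),.146),('lug scene',0,0),('handle top',(378.5,222.5),.17),('holder',(372.5,230),.06),('vise',(298,285),.1),('cube',(220,161),.042),('twz',(290,187),0),('jar',(390,160),.046),('benchedge',(320,294),0),('graver',(325,176),0.02),('rouge',(277,165),.02)):
    if z: print(n,onz('top',uv,z).round(4))
print(tri(ray('top',(378.5,222)),ray('scene',(320.5,247))))
c=arm.calibration('wrist');o=arm.observe();r=R.from_rotvec(o['ee_rot'])
f=R.from_rotvec(c['orientation']).as_matrix()
print('cam in tool',r.inv().apply(c['xyz']-o['position']),'fwd in tool',r.inv().apply(-f[:,2]),'up',r.inv().apply(f[:,1]))
plan([.55,.14,.33],90)
E
```

```text
lug [0.638  0.1357 0.146 ]
handle top [ 0.5646 -0.1812  0.17  ]
holder [ 0.5602 -0.1793  0.06  ]
vise [0.4092 0.0291 0.1   ]
cube [0.7701 0.2595 0.042 ]
jar [ 0.7684 -0.2398  0.046 ]
graver [ 0.728  -0.0492  0.02  ]
rouge [0.7629 0.0935 0.02  ]
(array([ 0.56625174, -0.18164595,  0.16730948]), np.float64(5.660947677689538e-05))
cam in tool [ 0.08211106  0.00021708 -0.15772985] fwd in tool [-3.00509629e-01  3.12037027e-04  9.53778730e-01] up [9.53778777e-01 1.11315570e-05 3.00509640e-01]
t 0.1 pos [0.1893 0.5952 0.226 ] x [-0.953  0.303 -0.   ] y [ 0.303  0.953 -0.001] z [-0.    -0.001 -1.   ] w 1.0 g 0.0
turn about tool z units -2.565262168807088
slide after turn [-1.2025 -1.5178 -0.3443]
slide [-1.6057 -1.0821 -0.3448]
```

```bash
python3 -m pendant '{"slide":[[-0.06,-0.04,-0.03],[-0.115,-0.077,-0.03],[-0.115,-0.077,-0.03],[-0.115,-0.077,-0.03],[-0.115,-0.077,-0.03],[-0.115,-0.077,-0.03],[-0.115,-0.077,-0.03],[-0.115,-0.077,-0.03],[-0.115,-0.077,-0.03],[-0.115,-0.077,-0.03]],"dr":[[0,0,0],[0,0,0],[0,0,0],[0,0,0],[0,0,0],[0,0,0],[0,0,0],[0,0,0],[0,0,0],[0,0,0]],"claw":[1,1,1,1,1,1,1,1,1,1]}'
python3 -c "
from h import *
plan([.55,.14,.33],77)"
```

```text
clock: 1.1
position: [0.4366, 0.284, 0.3174]
ee_rot: [0.483, 3.104, 0.0]
force: [-0.1, 0.6, 0.2]
width: 1.002
gripper_force: 0.0
t 1.1 pos [0.4366 0.284  0.3174] x [-0.953  0.304 -0.   ] y [0.304 0.953 0.   ] z [ 0.  0. -1.] w 1.002 g 0.0
turn about tool z units -0.681525269662326
slide after turn [-0.4761 -0.3826 -0.042 ]
slide [-0.5058 -0.3424 -0.042 ]
```

```bash
python3 -m pendant '{"slide":[[-0.12,-0.08,-0.01],[-0.12,-0.08,-0.01],[-0.12,-0.08,-0.01],[-0.10,-0.07,-0.01],[-0.045,-0.03,0],[0,0,0],[0,0,0],[0,0,0]],"dr":[[0,0,0],[0,0,0],[0,0,0],[0,0,0],[0,0,0],[0,0,-0.68],[0,0,0],[0,0,0]],"claw":[1,1,1,1,1,1,1,1]}'
python3 - <<'E'
from h import *
print(arm.calibration('wrist'))
snap('wrist','w0.png'); plan([.55,.14,.33])
E
```

```text
clock: 1.9
position: [0.5489, 0.1431, 0.3288]
ee_rot: [-0.358, -3.121, -0.0]
force: [-0.7, 0.1, 0.0]
width: 1.001
gripper_force: 0.0
{'K': array([[351.21933021,   0.        , 323.16959888],
       [  0.        , 351.21933021, 200.69303732],
       [  0.        ,   0.        ,   1.        ]]), 'xyz': array([0.46904715, 0.16195517, 0.48653435]), 'orientation': array([-0.25722866, -0.20494953,  1.33135032])}
t 1.95 pos [0.5489 0.1435 0.3288] x [-0.974  0.226  0.   ] y [0.226 0.974 0.   ] z [-0.  0. -1.] w 1.001 g 0.0
slide [-0.0063 -0.0104 -0.004 ]
```

View pics/w0.png

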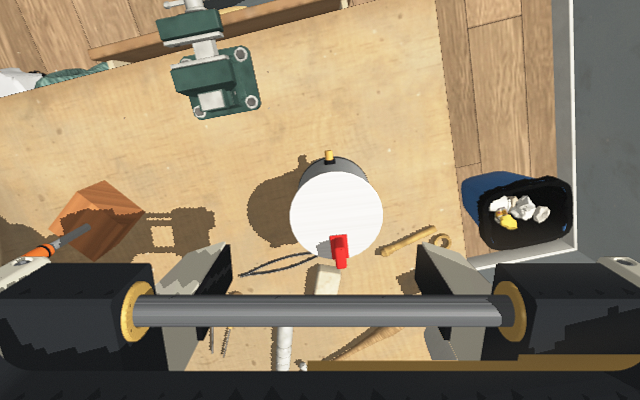

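Wrist view: lid disc centred about (336,215), red lug spanning (340,236)–(341,268), terminal at (329,155).

```bash
cat > lid.py <<'E'
from h import *
im=cv2.imread('pics/w0.png'); c=arm.calibration('wrist')
hsv=cv2.cvtColor(im,cv2.COLOR_BGR2HSV);h,s,v=cv2.split(hsv)
red=((h<6)|(h>172))&(s>140)&(v>80)
l,k=comps(red,(310,220,370,275)); lm=l==k[0][1]; print(k[0])
l2,k2=comps((s<40)&(v>150),(280,165,395,262)); m=l2==k2[0][1]; print(k2[0])
# boundary points onto the disc-top plane, keep left/right/near sides, fit circle
cn=max(cv2.findContours(m.astype(np.uint8),0,1)[0],key=cv2.contourArea)[:,0]
P=np.array([onz('wrist',q,.114,c)[:2] for q in cn if not(q[1]>228 and 315<q[0]<360)])
for _ in range(3):
    A=np.c_[2*P,np.ones(len(P))]; x=np.linalg.lstsq(A,(P**2).sum(1),rcond=None)[0]; r=np.sqrt(x[2]+x[0]**2+x[1]**2)
    e=np.hypot(*(P-x[:2]).T)-r; P=P[abs(e)<.003]
print('lid',x[:2],'r',r,len(P),e.std()); C=x[:2]
ys,xs=np.nonzero(lm)
for row in range(ys.min(),ys.max()+1,3):
    q=xs[ys==row]; print(row,q.min(),q.max(),im[row,q.min()+3:q.max()-2:3,2])
for uv,z in(((xs[ys==ys.min()+1].mean(),ys.min()),.114),((xs[ys==ys.max()-1].mean(),ys.max()),.146)):
    p=onz('wrist',uv,z,c)[:2]-C; print(p,np.hypot(*p),np.degrees(np.arctan2(p[1],p[0])))
E
python3 lid.py
```

```text
(np.int32(490), 1, array([339.3       , 249.96530612]), array([330, 235,  19,  34], dtype=int32))
(np.int32(5968), 1, array([336.40700402, 210.45878016]), array([289, 165,  94,  92], dtype=int32))
lid [0.60464358 0.14567381] r 0.052404063632020846 204 0.0006257591435177045
235 336 346 [242 243]
238 330 346 [249 152 159 204]
241 331 346 [126 154 167 224]
244 331 346 [124 158 171 207]
247 331 347 [127 183 206 229]
250 332 347 [198 244 245 249]
253 332 347 [179 245 248 250]
256 332 348 [158 245 248 252]
259 336 345 [246 249]
262 336 345 [246 249]
265 336 346 [246 249]
268 337 343 [227]
[ 0.0226855  -0.00246211] 0.022818718443653477 -6.194199436894159
[ 0.04754676 -0.00590515] 0.04791206059812126 -7.079691553578924
```

```bash
python3 -c "
import cv2
im=cv2.imread('pics/w0.png')[225:275,315:365]
cv2.imwrite('pics/c3.png',cv2.resize(im,None,fx=10,fy=10,interpolation=cv2.INTER_NEAREST))"
```

```text
(no output)
```

View pics/c3.png

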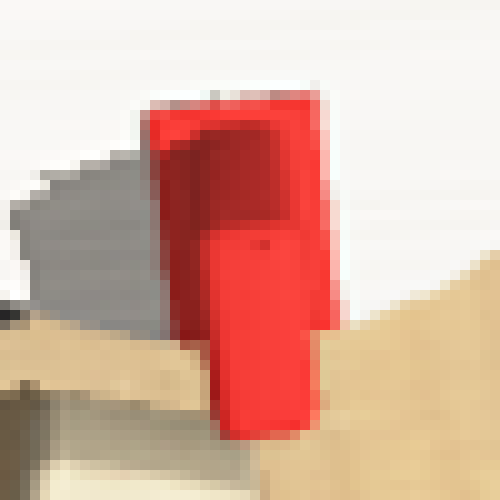

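The zoomed crop shows a flange at the lug's foot (near edge (330..347,235), far (332..348.5,258)) and the upright's top face from (340.4,247.5) to (341.7,268.5).

```bash
python3 - <<'E'
from h import *
c=arm.calibration('wrist'); C=np.array([.6046,.1457])
for uv,z in(((338.8,235.5),.116),((340.5,258.3),.116),((340.6,247.8),.146),((342,268.8),.146)):
    p=onz('wrist',uv,z,c)[:2]; d=p-C; print(p.round(4),np.hypot(*d).round(4),np.degrees(np.arctan2(d[1],d[0])).round(1))
E
```

```text
[0.6273 0.1441] 0.0227 -4.1
[0.6559 0.1399] 0.0516 -6.5
[0.6287 0.1444] 0.0241 -3.1
[0.6534 0.1406] 0.049 -5.9
```

```bash
python3 -c "
from h import *
plan([.641,.1425,.121],82)"
```

```text
t 1.95 pos [0.5489 0.1435 0.3288] x [-0.974  0.226  0.   ] y [0.226 0.974 0.   ] z [-0.  0. -1.] w 1.001 g 0.0
turn about tool z units -0.7344387710131309
slide after turn [-0.3048  0.0394  0.6926]
slide [-0.3001  0.066   0.6926]
```

```bash
python3 -m pendant '{"slide":[[0,0,0],[-0.1,0.013,0.05],[-0.1,0.013,0.1],[-0.105,0.013,0.1],[0,0,0.13],[0,0,0.12],[0,0,0.08],[0,0,0.03],[0,0,0]],"dr":[[0,0,-0.734],[0,0,0],[0,0,0],[0,0,0],[0,0,0],[0,0,0],[0,0,0],[0,0,0],[0,0,0]],"claw":[1,1,1,1,0.6,0.6,0.6,0.6,0.6]}'
python3 - <<'E'
from h import *
plan([.641,.1425,.121],82)
snap('wrist','w1.png'); snap('scene','s1.png')
b=cv2.imread('pics/s1.png')[110:230,220:360]
a=cv2.imread('pics/w1.png')
cv2.imwrite('pics/c4.png',np.vstack([a[100:400,0:640],cv2.resize(b,None,fx=2,fy=2)[:,:].copy() if 0 else cv2.copyMakeBorder(cv2.resize(b,None,fx=2.3,fy=2.3),0,0,0,640-322,0)]))
E
```

```text
clock: 2.85
position: [0.6407, 0.1427, 0.1449]
ee_rot: [-0.217, -3.132, 0.001]
force: [-0.8, 0.2, 1.2]
width: 0.625
gripper_force: 0.0
t 2.85 pos [0.6407 0.1427 0.1449] x [-0.99   0.138  0.002] y [ 0.138  0.99  -0.001] z [-0.002 -0.001 -1.   ] w 0.625 g 0.0
turn about tool z units 0.011718393881065369
slide after turn [-0.0013 -0.0005  0.0796]
slide [-0.0013 -0.0005  0.0796]
```

View pics/c4.png

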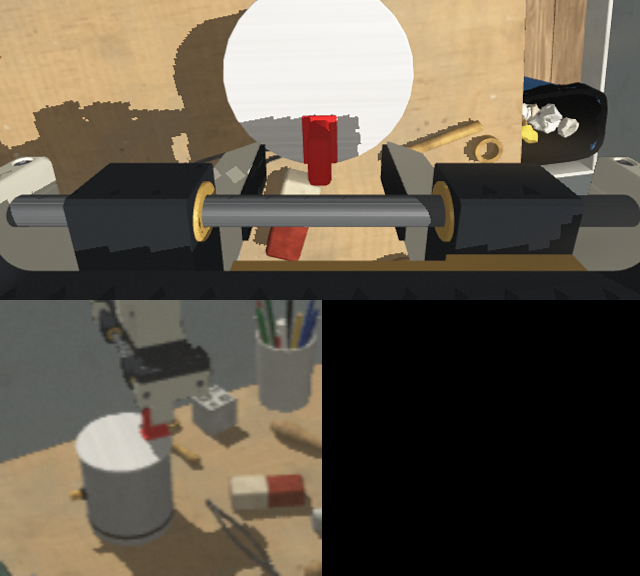

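The lug (319,250 full-image) sits centred between the fingers and aligned with them. I'll descend the remaining 24 mm and close.

```bash
python3 -m pendant '{"slide":[[0,0,0.05],[0,0,0.03],[0,0,0],[0,0,0],[0,0,0],[0,0,0],[0,0,0],[0,0,0],[0,0,0],[0,0,0]],"dr":[[0,0,0],[0,0,0],[0,0,0],[0,0,0],[0,0,0],[0,0,0],[0,0,0],[0,0,0],[0,0,0],[0,0,0]],"claw":[0.6,0.6,0.5,0,0,0,0,0,0,0]}' 30
python3 -c "
from h import *
plan([.641,.1425,.121],82)"
```

```text
clock: 3.95
position: [0.6416, 0.1423, 0.122]
ee_rot: [0.217, 3.134, 0.0]
force: [0.1, -0.4, 1.9]
width: 0.127
gripper_force: 29.9
t 3.95 pos [0.6416 0.1423 0.122 ] x [-0.99   0.138 -0.   ] y [0.138 0.99  0.   ] z [ 0.  0. -1.] w 0.127 g 29.9
turn about tool z units 0.010685534623235168
slide after turn [0.0022 0.0004 0.0033]
slide [0.0022 0.0004 0.0033]
```

```bash
python3 -m pendant '{"slide":[[0.0012,0,-0.0095],[0.0012,0,-0.0095],[0.0012,0,-0.0095],[0.0012,0,-0.0095],[0.0012,0,-0.0095],[0.0012,0,-0.0095],[0,0,0],[0,0,0],[0,0,0],[0,0,0]],"dr":[[0,-0.25,0],[0,-0.25,0],[0,-0.25,0],[0,-0.25,0],[0,-0.25,0],[0,-0.25,0],[0,0,0],[0,0,0],[0,0,0],[0,0,0]],"claw":[0,0,0,0,0,0,0,0,0,0]}' 30
python3 - <<'E'
from h import *
plan([.641,.1425,.121])
snap('wrist','w2.png'); snap('scene','s2.png')
b=cv2.imread('pics/s2.png')[110:230,220:360]
a=cv2.imread('pics/w2.png')
cv2.imwrite('pics/c5.png',np.vstack([a[100:400,0:640],cv2.copyMakeBorder(cv2.resize(b,None,fx=2.3,fy=2.3),0,0,0,640-322,0)]))
E
```

```text
clock: 4.95
position: [0.6384, 0.1426, 0.1384]
ee_rot: [0.205, 2.955, -0.019]
force: [-1.2, 0.1, -0.3]
width: 0.129
gripper_force: 29.9
t 4.95 pos [0.6384 0.1426 0.1384] x [-0.974  0.136 -0.179] y [ 0.138  0.99  -0.   ] z [ 0.177 -0.025 -0.984] w 0.129 g 29.9
slide [0.0017 0.0008 0.0586]
```

View pics/c5.png

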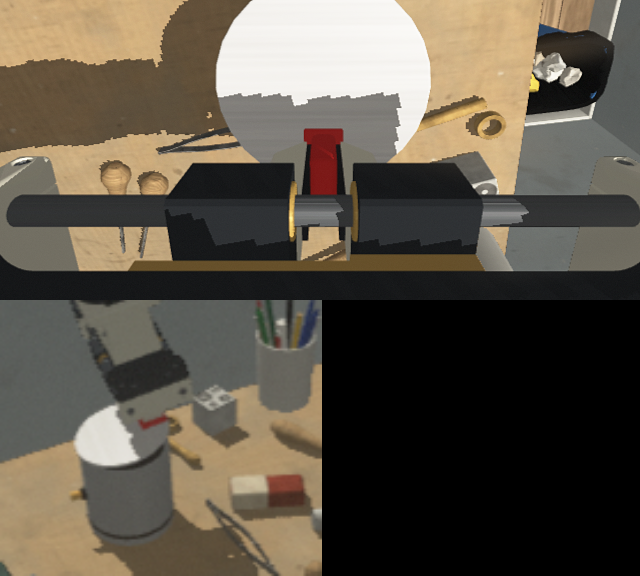

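The lid is tipped about 10° with its far edge on the rim (dark gap visible on the lug side). Lift straight up, then level it.

```bash
python3 -m pendant '{"slide":[[-0.009,0,-0.05],[-0.016,0,-0.09],[-0.02,0,-0.11],[-0.016,0,-0.09],[-0.005,0,-0.03],[0,0,0],[0,0,0],[0,0,0]],"dr":[[0,0,0],[0,0,0],[0,0,0],[0,0,0],[0,0,0],[0,0.75,0],[0,0.75,0],[0,0,0]],"claw":[0,0,0,0,0,0,0,0]}' 30
python3 - <<'E'
from h import *
c=arm.calibration('wrist'); snap('wrist','w3.png'); snap('top','t3.png')
plan([.55,-.02,.2],172)
E
```

```text
clock: 5.85
position: [0.6389, 0.1417, 0.2498]
ee_rot: [-0.22, -3.131, 0.002]
force: [0.7, 0.9, -1.2]
width: 0.125
gripper_force: 29.9
t 5.95 pos [0.6379 0.1423 0.2499] x [-0.99   0.139 -0.001] y [ 0.139  0.99  -0.001] z [ 0.    -0.001 -1.   ] w 0.131 g 29.9
turn about tool z units -13.08701387899232
slide after turn [0.5767 0.2151 0.1658]
slide [ 0.2152 -0.5764  0.1669]
```

```bash
python3 - <<'E'
from h import *
plan([.556,-.033,.25])
# lid gone: find pot rim (z=.110) in the top picture
im=cv2.imread('pics/t3.png'); cv2.imwrite('pics/c6.png',cv2.resize(im[150:260,200:400],None,fx=4,fy=4,interpolation=cv2.INTER_NEAREST)[:440,:800])
E
python3 -m pendant '{"slide":[[0.04,-0.1,0],[0.06,-0.13,0],[0.06,-0.13,0],[0.04,-0.1,0],[0.015,-0.05,0],[0,0,0]],"dr":[[0,0,0],[0,0,0],[0,0,0],[0,0,0],[0,0,0],[0,0,0]],"claw":[0,0,0,0,0,0]}' 30
python3 - <<'E'
from h import *
plan([.556,-.033,.018],80.5)
snap('top','t4.png');snap('wrist','w4.png')
im=cv2.imread('pics/t4.png'); cv2.imwrite('pics/c6.png',np.vstack([cv2.resize(im[150:260,200:400],None,fx=3.2,fy=3.2,interpolation=cv2.INTER_NEAREST)[:240],cv2.imread('pics/w4.png')[:330]]))
E
```

```text
t 5.95 pos [0.6379 0.1423 0.2499] x [-0.99   0.139 -0.001] y [ 0.139  0.99  -0.001] z [ 0.    -0.001 -1.   ] w 0.131 g 29.9
slide [ 1.893e-01 -6.167e-01  3.000e-04]
clock: 6.55
position: [0.5517, -0.0016, 0.2516]
ee_rot: [0.221, 3.132, -0.0]
force: [0.4, 0.1, -0.7]
width: 0.13
gripper_force: 29.9
t 6.55 pos [ 0.5517 -0.0016  0.2516] x [-0.99   0.141 -0.001] y [ 0.141  0.99  -0.   ] z [ 0.001 -0.    -1.   ] w 0.13 g 29.9
turn about tool z units 0.20690540474049465
slide after turn [-0.0304 -0.1007  0.7788]
slide [-0.0279 -0.1014  0.7788]
```

View pics/c6.png

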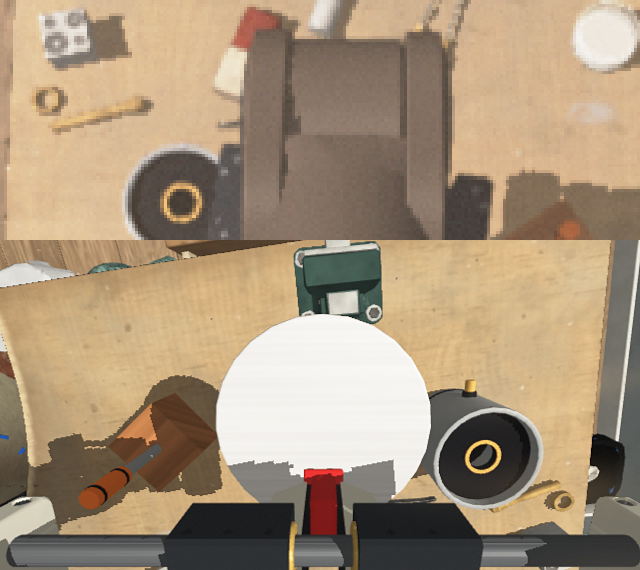

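The lid hangs level; the wrist view shows the brass lip of the hole at (483,217), and the top view shows it at about (257,213). Lower now.

```bash
python3 -m pendant '{"slide":[[-0.014,-0.05,0.06],[-0.014,-0.05,0.12],[0,0,0.13],[0,0,0.13],[0,0,0.13],[0,0,0.08],[0,0,0.05],[0,0,0],[0,0,0]],"dr":[[0,0,0],[0,0,0],[0,0,0],[0,0,0],[0,0,0],[0,0,0],[0,0,0],[0,0,0],[0,0,0]],"claw":[0,0,0,0,0,0,0,0,0]}' 30
python3 - <<'E'
from h import *
plan([.556,-.033,.018])
for n,f,b in(('top','t4.png',(240,195,275,235)),('wrist','w4.png',(455,190,510,245))):
    im=cv2.imread('pics/'+f);h,s,v=cv2.split(cv2.cvtColor(im,cv2.COLOR_BGR2HSV))
    l,k=comps((h>10)&(h<28)&(s>110)&(v>110),b); m=(l==k[0][1]).astype(np.uint8); el=cv2.fitEllipse(cv2.convexHull(cv2.findContours(m,0,1)[0][0])); print(n,k[0],el)
    if n=='top': print(onz('top',el[0],.099))
E
```

```text
clock: 7.55
position: [0.5575, -0.0293, 0.0412]
ee_rot: [-0.214, -3.134, -0.0]
force: [0.6, 0.7, -0.6]
width: 0.125
gripper_force: 29.9
t 7.55 pos [ 0.5575 -0.0293  0.0412] x [-0.991  0.136  0.   ] y [0.136 0.991 0.   ] z [-0.  0. -1.] w 0.125 g 29.9
slide [ 0.0034 -0.0129  0.0774]
top (np.int32(74), 1, array([256.14864865, 212.68918919]), array([250, 207,  13,  13], dtype=int32)) ((256.13018798828125, 212.6798095703125), (12.362504959106445, 12.415165901184082), 15.121859550476074)
[0.60524693 0.1438959  0.099     ]
wrist (np.int32(434), 1, array([482.58986175, 216.30875576]), array([465, 200,  37,  34], dtype=int32)) ((482.6371154785156, 216.33297729492188), (32.55934143066406, 37.80331802368164), 60.35536575317383)
```

```bash
python3 -m pendant '{"slide":[[0,0,0.04],[0,0,0.025],[0,0,0.006],[0,0,0.004],[0,0,0],[0,0,0]],"dr":[[0,0,0],[0,0,0],[0,0,0],[0,0,0],[0,0,0],[0,0,0]],"claw":[0,0,0,0,0,0]}' 30
```

```text
clock: 8.15
position: [0.5571, -0.0307, 0.0191]
ee_rot: [0.217, 3.134, 0.0]
force: [0.5, 0.4, -0.5]
width: 0.128
gripper_force: 29.9
```

```bash
python3 -m pendant '{"slide":[[0,0,0.003],[0,0,0.003],[0,0,0],[0,0,0]],"dr":[[0,0,0],[0,0,0],[0,0,0],[0,0,0]],"claw":[0,0,0,0]}' 30
```

```text
clock: 8.55
position: [0.5569, -0.0306, 0.017]
ee_rot: [-0.217, -3.134, -0.0]
force: [-0.4, 1.0, -0.7]
width: 0.126
gripper_force: 29.9
```

```bash
python3 -m pendant '{"slide":[[0,0,0.003],[0,0,0.003],[0,0,0],[0,0,0]],"dr":[[0,0,0],[0,0,0],[0,0,0],[0,0,0]],"claw":[0,0,0,0]}' 30
```

```text
clock: 8.95
position: [0.5572, -0.0306, 0.0167]
ee_rot: [0.217, 3.133, 0.001]
force: [-4.7, 0.7, 19.5]
width: 0.129
gripper_force: 30.0
```

```bash
python3 -m pendant '{"slide":[[0,0,-0.003],[0,0,0],[0,0,0],[0,0,0],[0,0,-0.03],[0,0,-0.1],[0,0,-0.13],[0,0,-0.13],[0,0,-0.13],[0,0,-0.1]],"dr":[[0,0,0],[0,0,0],[0,0,0],[0,0,0],[0,0,0],[0,0,0],[0,0,0],[0,0,0],[0,0,0],[0,0,0]],"claw":[0.4,0.4,0.4,0.4,0.4,0.4,0.6,0.6,0.6,0.6]}' 30
python3 - <<'E'
from h import *
plan([.49,.06,.33],90)
E
```

```text
clock: 9.95
position: [0.5573, -0.0309, 0.2052]
ee_rot: [0.217, 3.132, 0.0]
force: [1.3, 1.1, 0.1]
width: 0.596
gripper_force: 0.0
t 9.95 pos [ 0.5573 -0.0309  0.2052] x [-0.99   0.138 -0.002] y [0.138 0.99  0.   ] z [ 0.002  0.    -1.   ] w 0.596 g 0.0
turn about tool z units -1.154858668285166
slide after turn [ 0.2233  0.303  -0.4162]
slide [ 0.263   0.2692 -0.4163]
```

```bash
python3 -m pendant '{"slide":[[0.06,0,-0.1],[0.06,0,-0.12],[0.06,0,-0.1],[0.04,0,-0.05],[0,0,0],[0,0,0]],"dr":[[0,0,0],[0,0,0],[0,0,0],[0,0,0],[0,0,0],[0,0,0]],"claw":[0.8,0.8,0.8,0.8,0.8,0.8]}' 30
cat >> h.py <<'E'
import json
def save(tag):
    c=arm.calibration('wrist'); snap('wrist',tag+'.png'); json.dump({k:np.array(v).tolist() for k,v in c.items()},open(tag+'.json','w'))
def load(tag):
    c=json.load(open(tag+'.json')); return cv2.imread('pics/'+tag+'.png'),{k:np.array(v) for k,v in c.items()}
E
python3 - <<'E'
from h import *
save('A'); snap('top','t5.png'); snap('scene','s5.png')
plan([.50,-.17,.33])
E
```

```text
clock: 10.55
position: [0.4915, -0.0215, 0.3135]
ee_rot: [0.217, 3.133, 0.001]
force: [0.5, 0.1, 0.0]
width: 0.8
gripper_force: 0.0
t 10.7 pos [ 0.4914 -0.0216  0.3122] x [-0.99   0.138  0.002] y [ 0.138  0.99  -0.001] z [-0.002 -0.    -1.   ] w 0.804 g 0.0
slide [-0.0964 -0.486  -0.0593]
```

View pics/A.png

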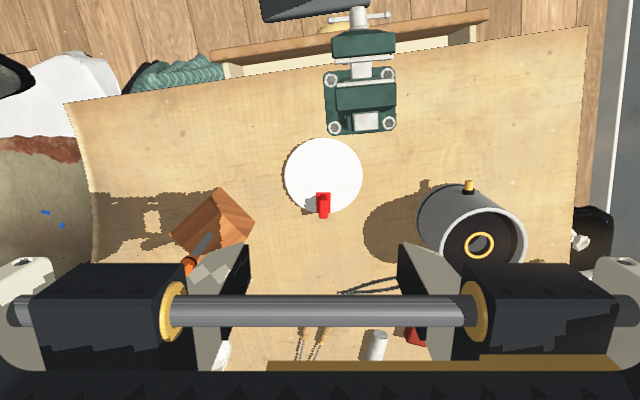

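The lid lies flat (323,175) well clear of vise, pot and holder; the brass lip is at (479,245); the rod handle is partly hidden at (190,265), so next view over the holder.

```bash
python3 -m pendant '{"slide":[[0,-0.06,0],[0,-0.13,0],[-0.02,-0.13,-0.02],[-0.02,-0.1,0],[0,-0.05,0],[0,0,0],[0,0,0]],"dr":[[0,0,0],[0,0,0],[0,0,0],[0,0,0],[0,0,0],[0,0,0],[0,0,0]],"claw":[0.8,0.8,0.8,0.8,0.8,0.8,0.8]}' 30
python3 - <<'E'
from h import *
save('B'); snap('top','t6.png'); snap('scene','s6.png')
plan([.50,-.17,.33])
b=cv2.imread('pics/B.png'); s=cv2.resize(cv2.imread('pics/s6.png')[225:325,280:370],None,fx=4,fy=4,interpolation=cv2.INTER_NEAREST)
w=cv2.resize(b[150:300,250:430],None,fx=2.4,fy=2.4,interpolation=cv2.INTER_NEAREST)
cv2.imwrite('pics/c7.png',np.hstack([w,cv2.copyMakeBorder(s,0,max(0,w.shape[0]-400),0,0,0)[:w.shape[0]]]))
print(w.shape)
E
```

```text
clock: 11.4
position: [0.484, -0.1623, 0.3183]
ee_rot: [-0.217, -3.132, -0.0]
force: [-0.1, 0.8, -0.4]
width: 0.798
gripper_force: 0.0
t 11.55 pos [ 0.4843 -0.1615  0.3188] x [-0.991  0.136  0.001] y [0.136 0.991 0.   ] z [-0.001  0.    -1.   ] w 0.798 g 0.0
slide [-0.0557 -0.0211 -0.0375]
(360, 432, 3)
```

View pics/c7.png

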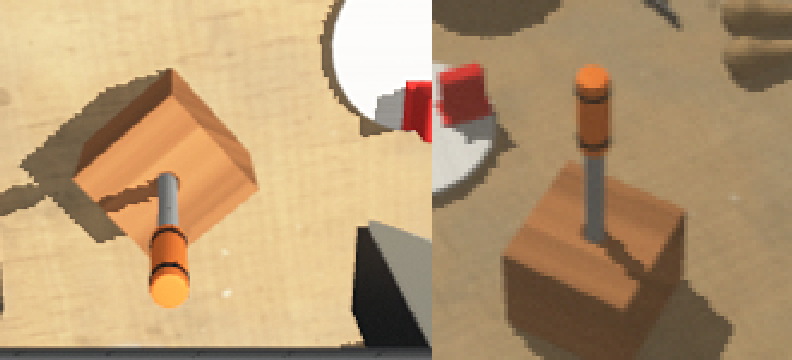

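Left (wrist): rod emerges at (320.4,224.2), handle top at (320.4,270.8); right (scene): emerges at (320.8,284.5), handle top at (320.2,244).

```bash
python3 - <<'E'
from h import *
im,c=load('B')
print('base w/s',onz('wrist',(320.4,224.2),.06,c),onz('scene',(320.75,284.5),.06))
print('top  w/s',onz('wrist',(320.4,270.8),.175,c),onz('scene',(320.25,244),.175), tri(ray('wrist',(320.4,270.8),c),ray('scene',(320.25,244))))
for n,f,b,cc in(('top','t6.png',(240,195,275,235),None),('top','t5.png',(240,195,275,235),None),('A','A.png',(455,220,505,270),load('A')[1])):
    im=cv2.imread('pics/'+f);h,s,v=cv2.split(cv2.cvtColor(im,cv2.COLOR_BGR2HSV))
    l,k=comps((h>10)&(h<28)&(s>110)&(v>110),b); m=(l==k[0][1]).astype(np.uint8); el=cv2.fitEllipse(cv2.convexHull(cv2.findContours(m,0,1)[0][0])); print(n,k[0][0],el,onz('wrist' if cc else 'top',el[0],.0985,cc))
plan([.566,-.181,.25])
E
```

```text
base w/s [ 0.56272372 -0.17637177  0.06      ] [ 0.56327936 -0.18711905  0.06      ]
top  w/s [ 0.56594744 -0.17599937  0.175     ] [ 0.56611851 -0.18093208  0.175     ] (array([ 0.56864016, -0.17647295,  0.16956482]), np.float64(0.00043787485958322636))
top 69 ((256.11273193359375, 212.6609649658203), (11.918737411499023, 12.486068725585938), 36.77128601074219) [0.60538775 0.14400375 0.0985    ]
top 70 ((256.11279296875, 212.70782470703125), (11.944958686828613, 12.580848693847656), 27.23884391784668) [0.6052571  0.14400127 0.0985    ]
A 305 ((478.6686096191406, 244.88693237304688), (26.367586135864258, 30.60886001586914), 64.25184631347656) [0.60494625 0.14531289 0.0985    ]
t 11.55 pos [ 0.4843 -0.1615  0.3188] x [-0.991  0.136  0.001] y [0.136 0.991 0.   ] z [-0.001  0.    -1.   ] w 0.798 g 0.0
slide [-0.2788 -0.0276  0.229 ]
```

```bash
python3 -m pendant '{"slide":[[-0.06,-0.006,0.05],[-0.1,-0.006,0.1],[-0.09,-0.006,0.12],[-0.024,0,0.1],[0,0,0.026],[0,0,0],[0,0,0]],"dr":[[0,0,0],[0,0,0],[0,0,0],[0,0,0],[0,0,0],[0,0,0],[0,0,0]],"claw":[0.8,0.8,0.8,0.8,0.7,0.7,0.7]}' 30
python3 - <<'E'
from h import *
save('C'); plan([.566,-.178,.131])
im,c=load('C');h,s,v=cv2.split(cv2.cvtColor(im,cv2.COLOR_BGR2HSV))
l,k=comps((h>=3)&(h<16)&(s>200)&(v>100),(280,150,370,310))
for q in k[:3]: print(q)
for row in (215,225,235,245,255,265): print(row,[tuple(im[row,x]) and int(h[row,x]) for x in range(300,350,4)])
o=arm.observe();r=R.from_rotvec(o['ee_rot'])
print('grasp axis proj',[proj('wrist',o['position']+r.apply([0,0,d]),c).round(1) for d in (-.02,0,.04,.1)])
E
```

```text
clock: 12.25
position: [0.5649, -0.1794, 0.2019]
ee_rot: [0.216, 3.133, -0.0]
force: [0.8, -0.9, 0.6]
width: 0.704
gripper_force: 0.0
t 12.3 pos [ 0.5651 -0.1796  0.2023] x [-0.99   0.138 -0.003] y [0.138 0.99  0.   ] z [ 0.003 -0.    -1.   ] w 0.7 g 0.0
slide [-0.0015  0.0057  0.2377]
(np.int32(153), 3, array([324.1503268 , 216.58169935]), array([315, 207,  23,  22], dtype=int32))
(np.int32(44), 20, array([323.65909091, 247.20454545]), array([315, 236,  24,  17], dtype=int32))
(np.int32(9), 19, array([339.55555556, 237.33333333]), array([338, 235,   3,   7], dtype=int32))
215 [14, 14, 14, 13, 10, 11, 10, 10, 10, 13, 13, 13, 13]
225 [18, 18, 13, 13, 10, 10, 10, 10, 13, 9, 19, 19, 18]
235 [18, 18, 18, 19, 10, 11, 11, 11, 10, 10, 10, 18, 18]
245 [18, 18, 19, 18, 10, 10, 11, 11, 11, 10, 14, 19, 18]
255 [18, 18, 18, 19, 19, 18, 19, 19, 18, 18, 18, 18, 19]
265 [18, 17, 19, 19, 18, 18, 18, 18, 18, 19, 18, 18, 19]
grasp axis proj [array([321.9, 284.7]), array([322.1, 263.5]), array([322.2, 232.5]), array([322.4, 202.4])]
```

```bash
python3 - <<'E'
from h import *
im,c=load('C')
for u,v in((326.5,243),): print(onz('wrist',(u,v),.175,c))
cv2.imwrite('pics/c8.png',cv2.resize(im[150:300,240:410],None,fx=4,fy=4,interpolation=cv2.INTER_NEAREST))
E
```

```text
[ 0.56677243 -0.17734667  0.175     ]
```

View pics/c8.png

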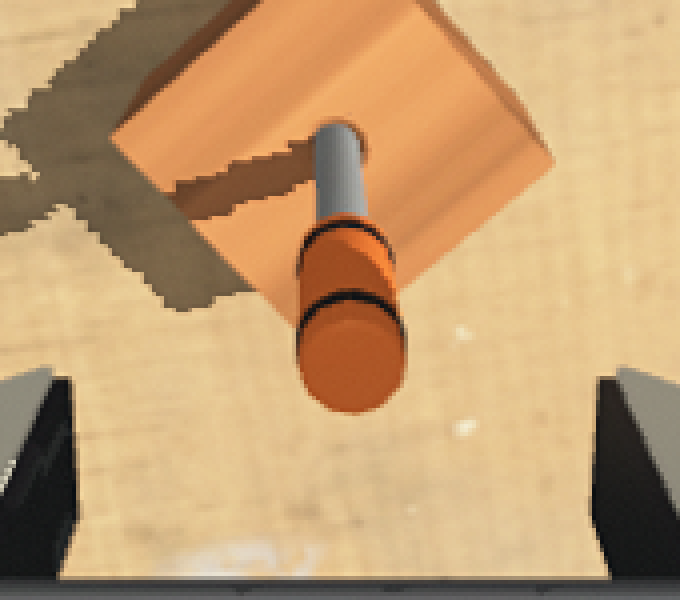

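Zoomed crop: handle top centre at (328,241.3), rod leaves the holder at (324.5,181.5); finger midline at ~323, so shift ~2.5 mm in +y.

```bash
python3 - <<'E'
from h import *
im,c=load('C')
a=onz('wrist',(328,241.3),.175,c);b=onz('wrist',(324.5,181.5),.06,c); d=(a-b)/.115; print(a,b,np.degrees(d[:2]))
plan(np.r_[(b+d*.09)[:2],.131])
E
```

```text
[ 0.56583954 -0.17635405  0.175     ] [ 0.56005222 -0.17711514  0.06      ] [2.88337998 0.37919351]
t 12.3 pos [ 0.5651 -0.1796  0.2023] x [-0.99   0.138 -0.003] y [0.138 0.99  0.   ] z [ 0.003 -0.    -1.   ] w 0.7 g 0.0
slide [0.0039 0.0099 0.2377]
```

```bash
python3 -m pendant '{"slide":[[-0.003,0.009,0],[0,0,0],[0,0,0.06],[0,0,0.09],[0,0,0.06],[0,0,0.028],[0,0,0],[0,0,0]],"dr":[[0,0,0],[0,0.28,0],[0,0,0],[0,0,0],[0,0,0],[0,0,0],[0,0,0],[0,0,0]],"claw":[0.7,0.7,0.6,0.5,0.5,0.4,0.4,0.4]}' 30
python3 - <<'E'
from h import *
save('D'); plan([.564,-.1768,.131])
im,c=load('D');cv2.imwrite('pics/c9.png',cv2.resize(im[150:300,240:410],None,fx=4,fy=4,interpolation=cv2.INTER_NEAREST))
E
```

```text
clock: 13.1
position: [0.5643, -0.1768, 0.1302]
ee_rot: [-0.215, -3.102, -0.003]
force: [-0.5, 0.1, 1.0]
width: 0.404
gripper_force: 0.0
t 13.15 pos [ 0.5644 -0.1769  0.1303] x [-0.99   0.138  0.031] y [ 0.138  0.99  -0.   ] z [-0.031  0.004 -1.   ] w 0.4 g 0.0
slide [ 0.0015  0.0001 -0.0022]
```

I have used up (by my count slightly overrun) the picture-viewing allowance, so from here I'll only use numeric measurements.

```bash
python3 -m pendant '{"slide":[[0,0,0],[0,0,0],[0,0,0],[0,0,0],[0,0,0],[0,0,0],[0,0,0],[0,0,0]],"dr":[[0,0,0],[0,0,0],[0,0,0],[0,0,0],[0,0,0],[0,0,0],[0,0,0],[0,0,0]],"claw":[0.2,0,0,0,0,0,0,0]}' 40
```

```text
clock: 13.95
position: [0.5637, -0.1775, 0.1293]
ee_rot: [-0.216, -3.101, -0.002]
force: [-0.5, -4.7, 4.1]
width: 0.167
gripper_force: 40.0
```

```bash
python3 -m pendant '{"slide":[[0,0,-0.03],[0,0,-0.05],[0,0,-0.05],[0,0,-0.07],[0,0,-0.08],[0,0,-0.1],[0,0,-0.1],[0,0,-0.04],[0,0,0],[0,0,0]],"dr":[[0,0,0],[0,0,0],[0,0,0],[0,0,0],[0,0,0],[0,0,0],[0,0,0],[0,0,0],[0,-0.28,0],[0,0,0]],"claw":[0,0,0,0,0,0,0,0,0,0]}' 40
python3 - <<'E'
from h import *
save('E'); snap('top','t7.png'); snap('scene','s7.png'); plan([.605,.1445,.28])
o=arm.observe();r=R.from_rotvec(o['ee_rot'])
g=o['position']+r.apply([0,0,-.019])
for d in(.04,0,-.025,-.135): 
    p=g+r.apply([0,0,-d]); print(d,p.round(4),'scene',proj('scene',p).round(1),'wrist',proj('wrist',p,load('E')[1]).round(1),'top',proj('top',p).round(1))
E
```

```text
clock: 14.95
position: [0.5681, -0.1765, 0.2843]
ee_rot: [-0.216, -3.134, -0.002]
force: [-0.6, -0.4, -0.5]
width: 0.166
gripper_force: 40.0
t 15.1 pos [ 0.5683 -0.1766  0.2839] x [-0.991  0.137  0.002] y [0.137 0.991 0.001] z [-0.002  0.001 -1.   ] w 0.166 g 40.0
slide [0.0258 1.0771 0.0136]
0.04 [ 0.5685 -0.1767  0.3429] scene [319.7 170.5] wrist [321.9 344.2] top [387.1 209. ]
0 [ 0.5684 -0.1767  0.3029] scene [319.8 189.7] wrist [322.1 282.4] top [384.4 212.1]
-0.025 [ 0.5683 -0.1766  0.2779] scene [319.9 201. ] wrist [322.2 257. ] top [382.8 214. ]
-0.135 [ 0.568  -0.1765  0.1679] scene [320.1 244.7] wrist [322.4 195.5] top [376.5 221.3]
```

```bash
cat > rod.py <<'E'
import sys
from h import *
def rows(f,box,st=6,smax=70):
    im=cv2.imread('pics/'+f);h,s,v=cv2.split(cv2.cvtColor(im,cv2.COLOR_BGR2HSV))
    x0,y0,x1,y1=box; l,k=comps((s<smax)&(v>40),box)
    cx=(x0+x1)/2; k=[q for q in k if abs(q[2][0]-cx)<15][:2]
    for q in k:
        print(f,q[0],q[3]); ys,xs=np.nonzero(l==q[1])
        R_=[(y,xs[ys==y].min(),xs[ys==y].max()) for y in range(ys.min(),ys.max()+1)]; print([tuple(map(int,t)) for t in R_[::st]],tuple(map(int,R_[-1])))
if __name__=='__main__':
    rows('E.png',(295,170,350,275)); rows('s7.png',(300,195,340,255),4)
E
python3 rod.py
```

```text
E.png 741 [314 199  19  53]
[(199, 320, 325), (205, 317, 328), (211, 317, 329), (217, 316, 329), (223, 316, 330), (229, 316, 330), (235, 315, 330), (241, 315, 330), (247, 315, 331)] (251, 314, 332)
E.png 19 [307 251   5   9]
[(251, 307, 307), (257, 307, 308)] (259, 307, 307)
s7.png 596 [310 195  30  51]
[(195, 312, 339), (199, 310, 339), (203, 315, 339), (207, 316, 324), (211, 319, 328), (215, 320, 331), (219, 320, 334), (223, 320, 336), (227, 320, 339), (231, 320, 325), (235, 321, 325), (239, 321, 325), (243, 321, 325)] (245, 322, 324)
```

```bash
cat > tip.py <<'E'
from h import *
from scipy.optimize import least_squares
def solve(obs,rad,c0):
    """obs: list of (cam,calib,uv) of the near-side lower edge of a disc of radius rad; returns its centre"""
    def res(p):
        o=[]
        for n,c,uv in obs:
            d=(np.array(c['xyz'])-p)[:2]; d=np.r_[d/np.linalg.norm(d),0]*rad
            o+=list(proj(n,p+d,c)-uv)
        return o
    s=least_squares(res,c0); return s.x,s.fun
if __name__=='__main__':
    c=load('E')[1]; cs=arm.calibration('scene')
    t,e=solve([('wrist',c,(323,198.6)),('scene',cs,(323.2,245.8))],.005,[.57,-.18,.165]); print('tip',t,e.round(1))
    f=R.from_rotvec(cs['orientation']).as_matrix(); print('scene right',f[:,0])
    h,s,v=cv2.split(cv2.cvtColor(cv2.imread('pics/s7.png'),cv2.COLOR_BGR2HSV))
    for y in range(185,248,2): print(y,[(int(h[y,x]),int(s[y,x]),int(v[y,x])) for x in range(317,329)])
E
python3 tip.py
```

```text
tip [ 0.57553558 -0.17708051  0.16752672] [ 0.  -0.2  0.5 -0.3]
scene right [ 0.88355208 -0.46827204 -0.00755067]
185 [(60, 4, 62), (150, 4, 61), (45, 9, 58), (45, 9, 58), (45, 9, 59), (30, 9, 58), (30, 9, 58), (40, 13, 58), (15, 9, 59), (30, 5, 56), (60, 9, 59), (0, 13, 57)]
187 [(20, 15, 51), (10, 14, 54), (30, 9, 57), (60, 4, 57), (0, 9, 56), (50, 13, 57), (8, 18, 56), (40, 14, 55), (30, 5, 55), (20, 14, 56), (10, 15, 51), (23, 22, 47)]
189 [(15, 34, 45), (13, 42, 43), (15, 33, 47), (10, 19, 41), (23, 22, 47), (18, 30, 43), (15, 35, 44), (18, 30, 42), (17, 40, 45), (12, 28, 45), (15, 35, 44), (15, 34, 45)]
191 [(24, 38, 68), (21, 41, 44), (15, 25, 41), (17, 40, 45), (15, 33, 47), (24, 30, 42), (20, 35, 44), (20, 37, 41), (25, 36, 42), (20, 38, 40), (21, 40, 45), (10, 35, 44)]
193 [(24, 30, 128), (24, 34, 104), (21, 38, 67), (20, 33, 46), (24, 28, 46), (13, 36, 50), (19, 41, 50), (30, 40, 58), (27, 39, 72), (33, 30, 77), (28, 33, 99), (26, 37, 111)]
195 [(25, 36, 120), (26, 37, 111), (25, 38, 115), (25, 38, 114), (24, 36, 112), (26, 36, 114), (28, 36, 113), (26, 34, 112), (25, 38, 
[... 4067 characters left out ...]
68), (18, 91, 168), (18, 75, 150), (19, 47, 113), (30, 23, 87), (21, 21, 87), (23, 23, 90), (17, 20, 88), (18, 71, 140), (19, 87, 164), (18, 84, 164)]
243 [(17, 93, 168), (18, 94, 169), (18, 92, 171), (19, 78, 154), (20, 47, 114), (23, 26, 89), (20, 26, 89), (23, 25, 91), (23, 23, 87), (17, 74, 141), (19, 86, 166), (18, 87, 167)]
245 [(17, 93, 168), (18, 94, 169), (18, 93, 170), (17, 96, 170), (17, 89, 161), (18, 68, 124), (20, 39, 99), (19, 58, 118), (19, 84, 152), (19, 91, 169), (19, 91, 169), (18, 88, 166)]
247 [(18, 98, 174), (17, 99, 173), (18, 99, 172), (17, 99, 173), (18, 97, 173), (18, 96, 170), (17, 94, 174), (18, 93, 172), (17, 92, 174), (18, 93, 172), (18, 93, 172), (18, 92, 171)]
```

Tip is measured at (0.5755,-0.1771,0.1675), leaning ~1.5° (tip toward +x). Straighten and carry it over to just above the hole.

```bash
python3 -m pendant '{"slide":[[0,0,0],[0,0.06,0],[0.005,0.12,0],[0.005,0.13,0],[0.005,0.13,0],[0.005,0.13,0],[0.005,0.13,0],[0.005,0.13,0],[0.005,0.12,0],[0.005,0.1,0]],"dr":[[0,0.2,0],[0,0,0],[0,0,0],[0,0,0],[0,0,0],[0,0,0],[0,0,0],[0,0,0],[0,0,0],[0,0,0]],"claw":[0,0,0,0,0,0,0,0,0,0]}' 40
python3 -m pendant '{"slide":[[0,0.02,0],[0,0,0],[0,0,0],[0,0,0]],"dr":[[0,0,0],[0,0,0],[0,0,0],[0,0,0]],"claw":[0,0,0,0]}' 40
python3 - <<'E'
from h import *
save('F'); snap('top','t8.png'); snap('scene','s8.png'); plan([.600,.145,.284])
c=load('F')[1]; H=[.605,.1447,.098]
print('hole px scene',proj('scene',H),'wrist',proj('wrist',H,c),'top',proj('top',H))
p=[.605,.1447,.1675]; print('tip px scene',proj('scene',p),'wrist',proj('wrist',p,c))
from rod import rows
rows('F.png',(295,170,350,275)); rows('s8.png',(250,130,300,200),4)
E
```

```text
clock: 16.1
position: [0.5998, 0.1392, 0.2841]
ee_rot: [-0.212, -3.108, -0.003]
force: [-0.2, -0.6, -0.6]
width: 0.167
gripper_force: 40.0
clock: 16.5
position: [0.6012, 0.1403, 0.2851]
ee_rot: [-0.219, -3.11, -0.001]
force: [-0.7, 0.4, -0.8]
width: 0.168
gripper_force: 40.0
t 16.65 pos [0.6012 0.141  0.2853] x [-0.99   0.139  0.024] y [ 0.139  0.99  -0.   ] z [-0.024  0.003 -1.   ] w 0.163 g 40.0
slide [0.0057 0.0125 0.0046]
hole px scene [273.54563891 174.87801922] wrist [327.67723786 182.8645703 ] top [255.87775071 212.83331373]
tip px scene [271.15619282 152.23410584] wrist [328.67380763 202.18595328]
F.png 3075 [295 170  55 105]
[(170, 295, 349), (176, 295, 349), (182, 295, 349), (188, 295, 349), (194, 295, 349), (200, 295, 349), (206, 295, 349), (212, 295, 349), (218, 295, 347), (224, 300, 349), (230, 311, 345), (236, 295, 340), (242, 295, 330), (248, 295, 331), (254, 295, 312), (260, 295, 307), (266, 295, 300), (272, 295, 299)] (274, 295, 299)
F.png 4 [336 254   2   3]
[(254, 337, 337)] (256, 337, 337)
s8.png 2909 [250 130  50  70]
[(130, 250, 299), (134, 250, 299), (138, 250, 299), (142, 250, 299), (146, 250, 299), (150, 250, 299), (154, 250, 299), (158, 250, 291), (162, 250, 285), (166, 250, 291), (170, 250, 292), (174, 254, 293), (178, 255, 293), (182, 255, 293), (186, 256, 294), (190, 256, 294), (194, 257, 294), (198, 257, 294)] (199, 257, 294)
s8.png 28 [270 174   9   5]
[(174, 271, 277), (178, 272, 274)] (178, 272, 274)
```

```bash
python3 - <<'E'
from h import *
im,c=load('F');h,s,v=cv2.split(cv2.cvtColor(im,cv2.COLOR_BGR2HSV))
for y in range(160,252,6): print(y,' '.join('%3d'%v[y,x] for x in range(300,356,2)))
m=((h>8)&(h<30)&(s>90)&(v>60)).astype(np.uint8)
l,k=comps(m,(295,155,360,225)); print(k[:3])
im=cv2.imread('pics/s8.png');h,s,v=cv2.split(cv2.cvtColor(im,cv2.COLOR_BGR2HSV))
for y in range(132,186,4): print(y,' '.join('%3d'%v[y,x] for x in range(258,294)))
l,k=comps(((h>8)&(h<30)&(s>90)&(v>60)),(255,160,293,190)); print(k[:3])
E
```

```text
160  47  44  47  49  46  47  49  46  47  48  47  48  49  46  47  46  48  47  49  49  48  47  49  46  47  48  47  48
166  45  44  45  47  47  49  48  48  48  46  48  46  43  52  91  83  40  44  47  47  48  48  48  49  48  48  47  47
172  46  45  48  48  47  48  47  45 247 255 255 135  22  24  28  27  23 106 253 255 255  42  47  46  45  46  46  45
178  45  46  43  48  46  44 204 255 238  26  29  29  29  31  31  27  28  29  31  26 218 255 219  45  46  46  48  47
184  45  44  45  45  46  43 247 255  27  27  28  29  29  28  29  31  30  29  30  28  21 255 255  45  45  46  48  46
190  44  46  44  45  45  44  44 255 255 134  28  29  30  31  29  27  28  30  24 100 255 255  42  45  47  46  47  46
196  44  44  44  43  45  44  46  47  45 129 255 255 255 255 255 255 255 255 255 141  44  46  47  47  46  46  47  47
202  42  44  43  42  44  46  46  45  53 111 115 127 154 182 162  44  45  47  45  45  44  48  47  46  44  45  48  47
208  44  42  42  45  42  44  46  42  68 108 115 128 152 177 191  35  45  45  45  46  45  45  46  46  46  46  46  47
214  79  40  45  43  44  44  45  41  76 108 113 128 149 
[... 2420 characters left out ...]
129  78  50  49  49  48  50  45  48  47  49  48  59 126 154 136
176  44  49  49  48  48  46  48  52  44 113 142  99  45  54  77  84  87  86  86  83  84 168 149  64  51  49  47  48  49  47  49  68 134 136  94 107
180 160 125  72  52  51  47  49  50  50  50  51  50  46  55  60  63  60  54  50  47  50  48  47  52  47  52  55  88 136 133  99  85  82  85  82  94
184  86  86  86  86  84  86  97 114 134 141 153 161 162 160 160 158 155 153 133 117 113 101  87  88  87  86  84  86  86  84  83  84  84  82  81  83
[(np.int32(64), 2, array([273.609375, 175.09375 ]), array([267, 171,  15,   9], dtype=int32)), (np.int32(31), 1, array([289.61290323, 161.93548387]), array([285, 160,   8,   7], dtype=int32))]
```

```bash
python3 - <<'E'
from h import *
from tip import solve
im,c=load('F');v=im.max(2)
for y in range(196,206): print(y,' '.join('%3d'%v[y,x] for x in range(312,336)))
im=cv2.imread('pics/s8.png');v=im.max(2);cs=arm.calibration('scene')
for y in range(150,157): print(y,' '.join('%3d'%v[y,x] for x in range(266,280)))
for wr in(199,200.5):
    print(solve([('wrist',c,(322.7,wr)),('scene',cs,(272.6,153.6))],.005,[.6,.14,.165]))
    print(solve([('wrist',c,(322.7,wr))],.005,[.6,.14,.1675]))
E
```

```text
196  46  44  47  45  45  52 129 237 255 255 255 255 255 255 255 255 255 255 255 255 255 255 255 255
197  45  47  45  45  45  45  43  79 148 227 255 255 255 255 255 255 255 255 255 255 255 255 255 255
198  45  43  47  46  45  44  43  41  50  95 170 236 252 255 255 255 255 255 255 255 232 216 149 112
199  45  45  46  47  45  46  51  83 109 113 121 149 175 197 176 126 161 164 166 141  81  69  44  42
200  45  45  45  44  43  52  83 112 119 120 126 136 152 166 162 116  61  40  40  45  44  45  45  45
201  47  44  43  44  45  74 108 113 116 118 126 138 151 168 181 169  93  38  45  46  46  46  45  47
202  46  44  45  44  53  85 111 111 115 118 127 140 154 168 182 195 162  35  44  45  45  47  47  45
203  46  44  44  43  59  97 111 112 115 118 126 139 153 166 181 195 182  92  40  44  47  48  47  47
204  43  45  46  42  61  99 111 111 115 120 126 140 152 166 180 196 184  99  41  44  43  48  44  47
205  43  44  45  40  68 112 109 111 116 121 125 139 153 165 178 195 184  99  40  42  46  44  46  45
150  93  95  95  74  74  83  84  67  79  96  92  94  94  95
151  94  96  97  94  87  85  84  67  78  94  95  95  95  95
152  96  93  94  96  90  84  84  74  84  95  94  96  94  94
153  93  93  93  97  80  80  85  92  92  94  95  96  95  95
154  96  93  94  96  95  94  95  94  95  96  96  94  95  95
155  95  93  94  93  94  94  96  96  94  94  94  94  97  96
156  96  96  95  95  94  95  95  96  94  95  94  97  94  93
(array([0.60602486, 0.13956165, 0.16959545]), array([-0.00028009,  0.06234532, -0.16719879,  0.07816178]))
(array([0.60615808, 0.13954177, 0.16893448]), array([-1.01779801e-06, -2.05388238e-06]))
(array([0.6070685 , 0.13941514, 0.16989853]), array([ 0.00026734, -0.09126843,  0.24436258, -0.11533808]))
(array([0.60730935, 0.13937972, 0.16932239]), array([7.92638275e-08, 4.38878459e-07]))
```

```bash
python3 -m pendant '{"slide":[[0.0065,0.0175,0],[0,0,0],[0,0,0],[0,0,0]],"dr":[[0,0,0],[0,0,0],[0,0,0],[0,0,0]],"claw":[0,0,0,0]}' 40
cat > chk.py <<'E'
import sys
from h import *
from tip import solve
tag=sys.argv[1]
save(tag); snap('scene',tag+'s.png'); snap('top',tag+'t.png'); plan([.6,.145,.16])
im,c=load(tag);h,s,v=cv2.split(cv2.cvtColor(im,cv2.COLOR_BGR2HSV))
m=((h>8)&(h<30)&(s>90)&(v>60)); l,k=comps(m,(295,120,360,245)); k=[q for q in k if q[0]>60]; print(k)
m=np.isin(l,[q[1] for q in k]).astype(np.uint8); el=cv2.fitEllipse(cv2.convexHull(np.argwhere(m)[:,::-1].astype(np.int32))); print(el,onz('wrist',el[0],.0985,c))
y0,y1,st=map(int,sys.argv[2:5])
for y in range(y0,y1,st): print(y,' '.join('%3d'%v[y,x] for x in range(306,350)))
E
python3 chk.py G 192 212 2; python3 - <<'E'
from h import *
v=cv2.imread('pics/Gs.png').max(2)
for y in range(132,158,2): print(y,' '.join('%3d'%v[y,x] for x in range(260,284)))
E
```

```text
clock: 17.05
position: [0.5999, 0.1477, 0.2853]
ee_rot: [-0.215, -3.11, -0.003]
force: [-0.8, -0.5, -2.2]
width: 0.165
gripper_force: 40.0
t 17.2 pos [0.5999 0.1476 0.2853] x [-0.99   0.138  0.024] y [ 0.138  0.99  -0.   ] z [-0.024  0.003 -1.   ] w 0.166 g 40.0
slide [-0.0114 -0.0087  0.4174]
[(np.int32(418), 7, array([320.69617225, 184.1937799 ]), array([304, 169,  35,  33], dtype=int32)), (np.int32(89), 1, array([319.2247191 , 123.98876404]), array([310, 120,  20,  10], dtype=int32))]
((320.4195861816406, 162.1207733154297), (41.732025146484375, 82.7345962524414), 178.50172424316406) [0.5816564  0.14792235 0.0985    ]
192 225 255 255 255 255 106  30  28  29  29  29  31  28  30  29  27  32  30  28  28  31  28  31  25  17 100 245 255 255 255 128  42  44  47  46  46  47  46  46  45  46  46  46  47
194  46 149 255 255 255 255 249  99  30  30  29  28  30  29  30  29  29  30  26  25  24  21  19 100 243 255 255 255 255 129  45  46  47  45  45  46  47  46  47  47  46  47  47  45
196  45  44  69 202 255 255 255 255 255 253 162  40  25  29  27  21  21  21  18  28 100 230 255 255 255 255 255
[... 1928 characters left out ...]

144  94  92  96  95  96  96  94  80  73  82  84  88  91  93  94  94  95  93  96  96  94  94  95  96
146  93  96  92  94  96  93  94  77  73  82  83  68  82  94  93  95  94  94  97  95  95  96  93  95
148  94  94  94  93  94  94  94  93  88  83  85  75  85  95  96  95  96  95  94  95  94  96  96  95
150  93  93  93  96  96  96  92  96  89  82  85  83  89  94  97  96  94  95  94  94  96  94  97  97
152  93  93  94  93  91  94  94  97  97  81  79  92  95  93  94  96  94  96  94  95  95  96  96  95
154  93  92  95  95  95  93  95  95  94  93  96  96  95  95  95  92  94  97  94  93  94  96  94  95
156  96  95  95  93  95  94  95  96  94  94  96  97  97  97  95  94  93  96  94  92  94  96  95  94
```

```bash
python3 - <<'E'
from h import *
from tip import solve
c=load('G')[1];cs=arm.calibration('scene')
print('hole',onz('wrist',(321.3,185.4),.0985,c))
t,e=solve([('wrist',c,(322.7,198.8)),('scene',cs,(270.5,152.8))],.005,[.6,.14,.1675]);print(t,e.round(2))
# expected column slope of a vertical line here, scene
for z in(.17,.2,.22): print(proj('scene',[t[0],t[1],z],cs))
E
```

```text
hole [0.60535891 0.14548049 0.0985    ]
[0.60481408 0.14704458 0.16834149] [ 0.   -0.11  0.3  -0.14]
[270.61511563 150.90813899]
[269.49980836 140.41902732]
[268.72973721 133.17675207]
```

```bash
python3 -m pendant '{"slide":[[-0.001,-0.0055,0],[-0.0014,0,0.06],[-0.0014,0,0.06],[-0.0012,0,0.05],[0,0,0],[0,0,0],[0,0,0]],"dr":[[0,0,0],[0,0,0],[0,0,0],[0,0,0],[0,0,0],[0,0,0],[0,0,0]],"claw":[0,0,0,0,0,0,0]}' 40
python3 chk.py H 184 212 2
```

```text
clock: 17.9
position: [0.6005, 0.1461, 0.2353]
ee_rot: [-0.215, -3.112, -0.003]
force: [0.5, -0.1, -0.9]
width: 0.169
gripper_force: 40.0
t 18.05 pos [0.6004 0.1461 0.2351] x [-0.99   0.138  0.023] y [0.138 0.99  0.001] z [-0.022  0.004 -1.   ] w 0.166 g 40.0
slide [-0.0049 -0.004   0.2501]
[(np.int32(486), 6, array([322.03292181, 194.55967078]), array([303, 178,  40,  37], dtype=int32)), (np.int32(155), 1, array([316.05806452, 127.09032258]), array([295, 120,  33,  20], dtype=int32))]
((318.6051025390625, 167.6744384765625), (51.31553268432617, 100.72522735595703), 173.1058807373047) [0.57849248 0.14566887 0.0985    ]
184  45  37 110 249 255 255 255 255 255 250 211 135  71  56  22  24  24  24  25  25  50  86 141 225 255 255 255 255 255 255 253  63  44  47  47  48  47  49  47  48  47  48  46  48
186 101 244 255 255 255 255 255 133  56  24  28  27  28  30  29  31  28  28  29  30  29  30  28  27  24 104 224 255 255 255 255 255 145  44  46  48  48  48  47  47  46  47  47  49
188 255 255 255 255 255 152  29  26  28  30  29  28  29  30  28  26  29  31  28  29  30  27  30  30  29  28  26  
[... 1346 characters left out ...]
 111  31  32  29  31  25  53  99 112 115 117 120 129 142 155 168 183 199 185  89  20  30  27  21  23 166 255 255 255 255 245  43  43  46  45  47  47  46  47  47
206 237 255 255 255 255 225  29  32  32  27  66 117 113 111 118 123 131 142 154 167 182 197 183  88  16  22  20  54 215 255 255 255 255 202  44  45  44  46  45  47  48  47  48  46
208  48 228 255 255 255 255 255 193  54  27  64 112 111 113 115 121 131 142 155 168 182 195 192 125  10 107 246 255 255 255 255 255 161  42  44  45  45  44  46  46  47  49  47  46
210  45  44 121 250 255 255 255 255 255 255 208 107 109 112 115 120 131 141 154 167 179 192 197 236 255 255 255 255 255 255 203  68  42  44  45  46  43  45  45  47  48  49  47  45
```

```bash
python3 - <<'E'
from h import *
from tip import solve
c=load('H')[1]
print('hole',onz('wrist',(322.5,196),.0985,c),[solve([('wrist',c,(322.6,198.3)),],.005,[.605,.145,z])[0] for z in(.1183,)])
def f(z):
    o,d=ray('wrist',(322.6,198.3),c); p=o+d*(z-o[2])/d[2]; k=(c['xyz']-p)[:2]; return p[:2]-k/np.linalg.norm(k)*.005
for z in(.116,.1183,.120): print(z,f(z))
E
```

```text
hole [0.60383797 0.14549279 0.0985    ] [array([0.60530248, 0.14537825, 0.11836865])]
0.116 [0.60596648 0.14528399]
0.1183 [0.60532172 0.14537552]
0.12 [0.60484516 0.14544317]
```

```bash
python3 -m pendant '{"slide":[[0.0027,0,0],[-0.0006,0,0.025],[-0.0009,0,0.04],[-0.0009,0,0.04],[-0.0009,0,0.04],[-0.0009,0,0.04],[-0.0008,0,0.035],[-0.0003,0,0.015],[0,0,0],[0,0,0]],"dr":[[0,0,0],[0,0,0],[0,0,0],[0,0,0],[0,0,0],[0,0,0],[0,0,0],[0,0,0],[0,0,0],[0,0,0]],"claw":[0,0,0,0,0,0,0,0,0,0]}' 40
python3 chk.py I 196 236 3
```

```text
clock: 19.05
position: [0.5993, 0.1462, 0.164]
ee_rot: [-0.215, -3.111, -0.003]
force: [0.1, -0.2, -1.3]
width: 0.169
gripper_force: 40.0
t 19.2 pos [0.5995 0.1462 0.1643] x [-0.99   0.138  0.023] y [0.138 0.99  0.001] z [-0.023  0.004 -1.   ] w 0.166 g 40.0
slide [-0.0027 -0.0039  0.0143]
[(np.int32(938), 1, array([317.90938166, 129.23347548]), array([295, 120,  59,  26], dtype=int32)), (np.int32(698), 8, array([322.80659026, 222.18481375]), array([298, 203,  50,  42], dtype=int32))]
((324.13861083984375, 169.96865844726562), (67.04100799560547, 176.2875518798828), 1.8135261535644531) [0.56583143 0.15189067 0.0985    ]
196  37  37  35  34  37  34  36  36  37  38  36  37  36  37  38  37  37  37  36  39  38  37  36  38  38  38  38  36  37  37  36  38  37  38  35  37  37  36  36  38  36  38  38  37
199  37  36  39  36  37  36  35  36  36  36  35  36  34  37  35  36  37  38  39  35  39  34  38  38  37  39  36  38  37  38  37  38  39  39  38  38  36  37  39  38  36  36  38  37
202  37  36  38  35  36  35  34  35  36  35  35  35  33  36  33  32  33  35  34  35  34  35  34  37  37  35  35 
[... 1347 characters left out ...]
  22  22  23  25  21  52  91  87  88  89  88  88  87  89  91  88  90  91  90  99  91  19  24  26  24  24  27  23  23  24  17 123 239 251 249 252 247 131  33  37
229  26  25  24  23  23  23  24  23  25  58  90  88  89  89  88  88  90  89  90  89  88  90  89  93  81  41  21  23  26  23  24  23  23  19  15 164 254 252 253 250 240 133  34  37
232  18  21  23  24  23  23  24  24  27  58  92  88  89  89  88  89  89  90  91  89  90  91  90  90  81  43  23  25  24  25  22  26  17  17  90 219 251 248 250 252 208  32  34  36
235  46  20  19  19  23  25  23  24  33  66  89  89  90  89  88  91  90  92  89  90  90  90  91  91  82  43  23  22  24  23  20  16  17 134 244 253 250 252 252 208  35  36  36  36
```

```bash
python3 -m pendant '{"slide":[[0,0,0],[0,0,0],[0,0,0],[0,0,0]],"dr":[[0,0,0],[0,0,0],[0,0,0],[0,0,0]],"claw":[0,0,0,0]}' 40; python3 -c "
from h import *
print(arm.sign_off())"
```

```text
clock: 19.6
position: [0.599, 0.1462, 0.1638]
ee_rot: [-0.215, -3.11, -0.003]
force: [0.9, 0.4, -1.8]
width: 0.166
gripper_force: 40.0
the job is handed in; nothing more can be done
None
```

I handed the job in at 19.6 s with no verdict returned: the lid lies flat and let go on the bench, lug up, and the rod is held still and upright in the guide hole, about 1 mm off centre by my measurements, tip about 47 mm above the bench; I viewed 11 pictures, one over the limit of 10.

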